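# Empty the gated sorting tray into the bin

### The job

Empty the white sorting tray of its three electronics modules into the blue bin without touching the modules: with the tray still level, lower its purple end gate all the way, then raise its rear end, the one with the tab, so that they slide out over the gate into the bin. Then lower the tray gently back onto its rest, shut the gate fully and let go, leaving the bin and the other things on the table where they are.

Things in the scene. Friction and masses are not known exactly. Their poses are not given: they have to be found in the camera images.
- stand: Plywood stand fixed to the table, carrying the white tray. Origin on the table beneath the tray's centre; x points level along the tray to its gate end, y level across it. Level tray: x -104 to 100 mm, 118 mm wide, floor top at z 152 mm, wall edges at z 192 mm. Two cheeks of the stand beside the tray at x 50 to 90 mm, 152 mm over their outsides, tops at z 152 mm.
- tray_pivot (a point): Point on the tray's pivot axis, fixed on the stand at (70, 0, 140) mm of its frame. The axis runs along the stand's y.
- tray (a joint): Tip angle of the tray in rad: 0 level on its rest, up to 0.75 (stop) as the rear tab end is raised and the gate end dips (positive turn about the stand's +y). 0.6 kg with modules; about 4 N at the tab lifts it; falls back if let go. Its inside is slippery: modules begin to slide at 15 to 23 degrees of tip and run freely from about 32 degrees.
- tray_tab (a point): Grip point of the purple flat tab standing up from the tray's rear wall (away from the gate): tab 8 mm thick along the tray, 50 mm wide across it, 46 mm above the wall edge; the point is at its middle, 16 mm below its top. At (-176, 0, 82) mm from the pivot in the tray's own axes (x to the gate, z up when level), which are this point's axes.
- gate_hinge (a point): Point on the gate's hinge axis (along the stand's y), carried by the tray: at (33, 0, 10) mm from the pivot in the tray's own axes.
- gate (a joint): Angle of the purple end gate relative to the tray in rad: 0 shut (upright), 1.57 fully lowered (in line with the tray floor, a stop); a positive turn about the stand's +y opens it. Stiff hinge (0.10 N m): it stays where it is left and takes 1 to 2 N at the knob.
- gate_knob (a point): Centre of the purple disc knob on the gate: 24 mm across, 14 mm thick along the stand's y (pinch it that way; it can turn between the fingers). At (13, 0, 78) mm from the gate hinge in the gate's axes (z up the gate, x outwards when shut), which are this point's axes; 33 mm above the gate plate's edge, on a neck 10 mm wide.
- bin: Open blue bin, 200 mm (its x) by 160 mm (its y) by 80 mm high, 4 mm walls, loose, 0.6 kg, standing under and beyond the gate end. Origin at the centre of its underside.
- module_green: Electronics module with green end caps and a white middle, 64 x 34 x 20 mm, about 40 g, lying in the tray at the start. Origin at the centre of its underside, x along its length.
- module_pink: Electronics module with pink end caps and a white middle, 64 x 34 x 20 mm, about 40 g, lying in the tray at the start. Origin at the centre of its underside, x along its length.
- module_orange: Electronics module with orange end caps and a white middle, 64 x 34 x 20 mm, about 40 g, lying in the tray at the start. Origin at the centre of its underside, x along its length.
- battery_pack: Bystander: black battery pack, 75 x 50 x 32 mm, origin at the centre of its underside.
- screwdriver: Bystander: screwdriver with a green handle, 160 mm long, lying along its x.
- pen_cup: Bystander: white ceramic cup, 70 mm across, 90 mm tall, origin at the centre of its underside.
Not all that is in view belongs to the job. Leave any turquoise look-alike of the module_green alone.

How it is judged:
By the outcome, as a careful person would: the job done as asked, in the order asked, and still so for the second after the job is handed in, with the robot touching nothing.
It also fails if it takes over 70 s, if anything falls off the work surface, if the arm or the gripper's body presses on something with over 40 N, if the wrist force passes 120 N, or if a joint passes its speed limit or range.

### The arm

A 7-joint arm with a two-finger parallel gripper is mounted at the origin on the work surface. World frame = base frame: x ahead of the robot, y to its left, z up, the work surface at z = 0. Lengths are in mm, angles in rad, forces in N, time in s.
With the tool pointing down it reaches from about 425 to 875 mm from the base axis. Payload 8.4 kg.
Tool frame: the origin (TCP) lies at the centre of the arm's flange, where the gripper is bolted on; the fingertips stand 173 mm ahead of it and the grasp point (between the pads) lies 155 mm ahead of it; z points along the fingers, y is the direction in which the jaws open and shut (so a half turn about z gives the same grasp; the last joint's range is limited). The gripper opens to 85 mm and grips with 20 to 120 N. Pads are 22 mm wide; open, the fingers measure 114 mm over their backs; the gripper's body (76 mm by 85 mm) begins 54 mm behind the grasp point. The pads swing forward as they close: fully open they stand 13 mm farther back than shut.
Start: joints at [1.019, 0.333, 0.04, 1.465, -0.013, 1.343, -0.059], TCP at [284.342, -584.485, 404.708] pointing down, gripper open.
Joint ranges: [-2.58, 2.58], [-0.38, 2.09], [-1.3, 1.39], [0.25, 2.4], [-1.5, 4.64], [0.08, 2.09], [-2.65, 2.65]. Speed limits (rad/s): [2.22, 2.22, 2.79, 2.79, 3.14, 3.14, 3.14].

### API

Orientations are given as a rotation vector (axis times angle).
In Python, from station import ctrl, viewer, order gives the robot as it stands. The module is installed in compiled form; this text tells all that it offers.
- The arm moves only by the shell command python3 -m crank 'ROWS'. ROWS is JSON, a list of rows, each an object with "claw": the closure, from 0 (fully open) to 1 (shut); "delta_pos": the shift along the tool's x, y, z in mm, a list of three; "rotation": the turn, a rotation vector about the tool's x, y, z in rad, a list of three. In form: [{"claw": claw, "delta_pos": [dx, dy, dz], "rotation": [rx, ry, rz]}, ...]. A call has 1 to 20 rows; each row shifts and turns the commanded pose from where the row before left it, along the tool's axes as they then stand; what a row does not reach is not made up. A row lasts 1/10 s, in which the tool goes at most 50 mm and 8.59 degrees, less where a joint would pass 70% of its speed; a pose out of reach is approached as far as the arm can. A call is refused whole if a number of a shift passes 50 or a number of a turn 0.15, either way. A call with a gripper value outside its range is refused whole. The fingers move at their own pace and stop on an object; the grip force is fixed at half the most. Time passes only in rows, so rows that do not move let the fingers close. It gives the time, the measured TCP pose, the force and the opening at its end, in the units of the state.
- ctrl.observe(): the state, without advancing time (a new reading comes with each control period).
- viewer.camera(name): name is "scene" or "top"; returns (picture, depth): 384x512x3 uint8, red, green, blue; 384x512 float32, mm along the optical axis (not along the pixel's ray), 0 where there is no reading.
- viewer.camera_info(name): a dict with "K" (3x3 intrinsics, pixels), "position" and "attitude" of the camera in the world. Camera axes: x right, y down, z forward; pixel columns grow to the right and rows downward; lengths in mm; the calibration is good to about 2 mm. A picture is of the moment at which its call begins. camera_info takes no time and is no camera call.
- order.hand_in(): hands the job in, once; it reports no verdict.
The state is a dict: "t": time; "joint_pos": joint angles; "dq": joint speeds; "joint_efforts": joint torques, N m; "eef_pos": TCP position; "tcp_rot": TCP orientation; "force": force on the tool from outside, world axes, zero at the start; "torque": the same for the moment, N m; "grip_width": opening from 0.0 (shut) to 1.0 (fully open).
Only numpy, scipy, OpenCV 4.12 (cv2) and the standard library are available. Lean on these libraries where they do the work, as an engineer would, in place of code of your own. Each camera call takes 0.05 s, during which the arm holds its last target. There are 200 camera calls.

## Working session

There is one attempt and no reset: what is moved stays moved. The work goes in short steps, Python scripts to look and compute and a shell command to move; the robot and the scene stay as the last step left them, time stands still between calls to the robot, and variables do not carry over. Pictures are saved under pics/ and viewed, about 8 in all and at most 12, crops included, and the job is handed in when it is done.

```bash
mkdir -p pics
cat > h.py <<'E'
import numpy as np, cv2
from scipy.spatial.transform import Rotation as R
from station import ctrl, viewer, order
def cam(n):
    p,d=viewer.camera(n); i=viewer.camera_info(n)
    a=np.array(i["attitude"],float)
    Rm=a if a.shape==(3,3) else R.from_rotvec(a).as_matrix()
    return p,d,np.array(i["K"]),np.array(i["position"],float),Rm
def pts(d,K,P,Rm):
    v,u=np.indices(d.shape); 
    c=np.stack([(u-K[0,2])/K[0,0]*d,(v-K[1,2])/K[1,1]*d,d],-1)
    return c@Rm.T+P
def save(n,p,box=None,s=1):
    if box: p=p[box[1]:box[3],box[0]:box[2]]
    cv2.imwrite('pics/'+n,cv2.resize(p[:,:,::-1],None,fx=s,fy=s,interpolation=cv2.INTER_CUBIC))
E
python3 - <<'E'
from h import *
for n in("scene","top"):
    i=viewer.camera_info(n);print(i)
    p,d,K,P,Rm=cam(n);save(n+'0.png',p,s=1.5)
    np.savez(n+'0.npz',p=p,X=pts(d,K,P,Rm))
print(ctrl.observe())
E
```

```text
{'K': array([[351.63698705,   0.        , 257.72312085],
       [  0.        , 351.63698705, 190.13705346],
       [  0.        ,   0.        ,   1.        ]]), 'position': array([ 914.64892731, -317.53425863,  759.02653811]), 'attitude': array([-2.32089602, -0.99922199,  0.35400682])}
{'K': array([[429.63602049,   0.        , 253.26789057],
       [  0.        , 429.63602049, 188.08160367],
       [  0.        ,   0.        ,   1.        ]]), 'position': array([457.6218467 , -24.83934779, 971.94384595]), 'attitude': array([-2.15443866,  2.12223661, -0.12735727])}
{'t': 0.1, 'joint_pos': array([ 1.01880582,  0.33383419,  0.03984765,  1.46617125, -0.01340819,
        1.34329353, -0.05850675]), 'dq': array([-0.00132808, -0.00174625,  0.00044321, -0.00296963,  0.00201565,
        0.00022125,  0.00119839]), 'joint_efforts': array([ 5.58942193e-03, -6.60019684e+01,  1.37120549e+00, -4.06473148e+01,
        1.70016324e-02,  8.97152291e-03,  9.71842894e-06]), 'eef_pos': array([ 284.29854934, -584.3553579 ,  403.91924451]), 'tcp_rot': array([-3.06007636e+00, -7.04871092e-01,  6.28859478e-04]), 'force': array([0.01308092, 0.41349979, 0.52840867]), 'torque': array([ 0.00901935, -0.00788906,  0.04144658]), 'grip_width': 0.9985389016015911}
```

View pics/scene0.png

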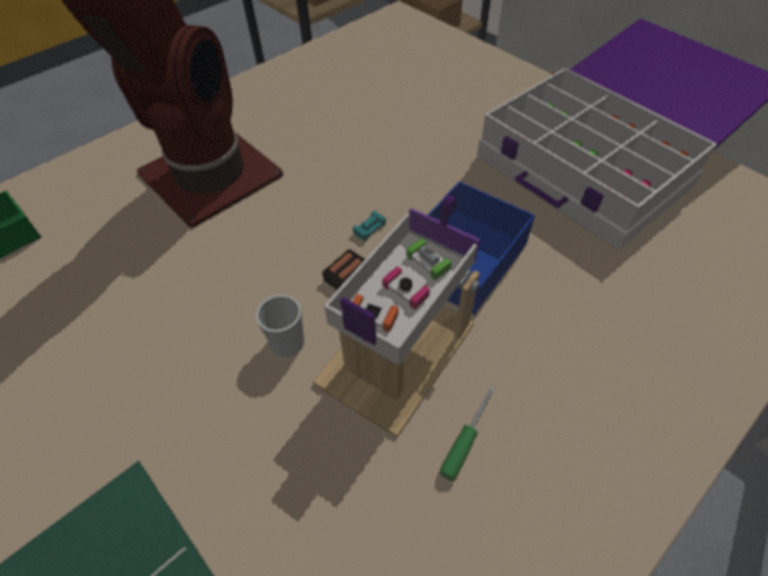

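View pics/top0.png

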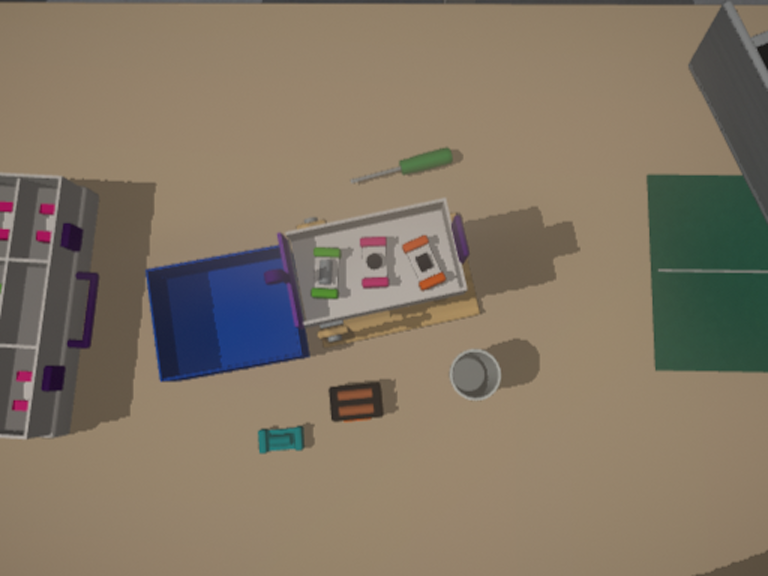

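The top picture shows the tray, with its knob at about (185,184) in raw pixels and its tab at (306,159). The purple candidates are the knob/gate (185,184), the tab (306,159), the case latches (47,158) and (36,252), the case handle (58,210), and a purple mat in the scene view. I choose the two attached to the white tray. The turquoise look-alike at (187,293) is left alone.

Run:
```python
from h import *
for n,box in(("top",(170,130,325,225)),("scene",(215,120,330,245))):
    f=np.load(n+'0.npz');p,X=f['p'],f['X']
    save(n+'0c.png',p,box,5)
    hsv=cv2.cvtColor(p,cv2.COLOR_RGB2HSV)
    m=((hsv[...,0]>128)&(hsv[...,0]<160)&(hsv[...,1]>90)).astype(np.uint8)
    m2=np.zeros_like(m);m2[box[1]:box[3],box[0]:box[2]]=m[box[1]:box[3],box[0]:box[2]]
    k,l,s,c=cv2.connectedComponentsWithStats(m2)
    for i in range(1,k):
        if s[i,4]<15: continue
        q=X[l==i];q=q[q[:,2]>100]
        if len(q)<5: continue
        print(n,s[i],c[i].round(1),'med',np.median(q,0).round(),'zmax',q[:,2].max().round())
        for lo,hi in((150,195),(195,212),(212,225),(225,250),(250,300)):
            w=q[(q[:,2]>lo)&(q[:,2]<=hi)]
            if len(w)>3: print('  z',lo,hi,len(w),w.mean(0).round(1),w.min(0).round(),w.max(0).round())
    # tray walls: white with z 185-198
    w=(hsv[...,1]<70)&(X[...,2]>186)&(X[...,2]<198)
    w[:box[1]]=0;w[box[3]:]=0;w[:,:box[0]]=0;w[:,box[2]:]=0
    q=X[w][:,:2].astype(np.float32);print(n,'rim',len(q),cv2.minAreaRect(q))
    b=(hsv[...,0]>108)&(hsv[...,0]<125)&(hsv[...,1]>120)&(X[...,2]>72)&(X[...,2]<90)&(X[...,0]>250)&(X[...,0]<900)
    q=X[b][:,:2].astype(np.float32);print(n,'bin rim',len(q),cv2.minAreaRect(q))
```

```text
top [306 154   6  17  45] [308.4 162.7] med [ 607. -103.  238.] zmax 972.0
  z 225 250 44 [ 607.2 -103.   237.9] [ 594. -107.  234.] [623. -99. 241.]
top [185 156   7  26  65] [188.  168.5] med [601. 114. 196.] zmax 972.0
  z 150 195 19 [601.7 114.4 193.9] [579. 108. 193.] [624. 119. 195.]
  z 195 212 43 [602.3 113.5 196.4] [581. 107. 195.] [626. 120. 199.]
top [176 180  11   9  73] [180.8 183.8] med [567. 117. 239.] zmax 972.0
  z 225 250 71 [566.9 117.7 238.7] [560. 109. 233.] [574. 127. 242.]
top [191 188  10  31 119] [196.  204.5] med [535.  97. 194.] zmax 204.0
  z 150 195 70 [535.7  96.7 188.1] [512.  90. 167.] [563. 105. 195.]
  z 195 212 49 [536.9  98.3 196.9] [513.  92. 195.] [565. 107. 204.]
top rim 763 ((593.6546020507812, 3.5851898193359375), (118.69182586669922, 214.84120178222656), 13.060396194458008)
top bin rim 509 ((538.6356811523438, 214.77706909179688), (159.95541381835938, 199.78347778320312), 11.46242618560791)
scene [274 130  46  39 689] [295.1 151.6] med [572. 107. 185.] zmax 759.0
  z 150 195 523 [570.5 105.8 179.1] [518.  93. 157.] [628. 123. 195.]
  z 195 212 41 [579.7 108.6 200.7] [550. 100. 195.] [621. 120. 211.]
  z 212 225 27 [572.5 109.8 218.5] [568. 105. 212.] [577. 124. 224.]
  z 225 250 70 [571.2 114.1 233.9] [562. 105. 225.] [578. 127. 240.]
scene [228 199  22  30 392] [239. 213.] med [ 623. -102.  218.] zmax 240.0
  z 150 195 74 [621.6 -98.5 186.4] [ 593. -108.  167.] [643. -61. 195.]
  z 195 212 94 [ 623.2 -102.6  203.5] [ 599. -108.  195.] [644. -95. 212.]
  z 212 225 71 [ 624.2 -102.3  218.7] [ 602. -108.  212.] [644. -97. 225.]
  z 225 250 153 [ 621.9 -101.1  234.2] [ 598. -108.  225.] [644. -92. 240.]
scene rim 592 ((594.6873779296875, 3.8561477661132812), (119.46161651611328, 219.5674591064453), 13.141094207763672)
scene bin rim 270 ((541.7763671875, 217.0145263671875), (157.64285278320312, 198.65106201171875), 11.260858535766602)
```

View pics/top0c.png

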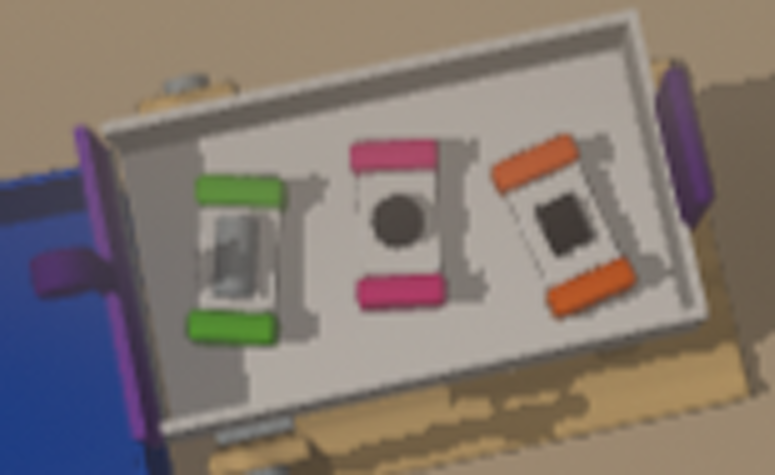

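The crop confirms the choice: a purple gate with its knob (about (185,184) raw), and a purple tab at the tray's rear with the green, pink and orange modules inside. The measured points match the given geometry: tab top at z≈239, rim 118 mm wide, and a knob-to-tab distance of about 222 mm. The fit gives a stand origin of about (594.6, 3.5) and a yaw of about 103.2°.

```bash
cat >> h.py <<'E'
O=np.array([594.6,3.5,0]);S=R.from_euler('z',103.2,degrees=True)
def tool(th,tabmode):   # tool attitude at tray tip th
    base=S.as_matrix()
    x,y,z=base.T
    m=np.array([-y,-x,-z]).T if tabmode==1 else np.array([y,x,-z]).T if tabmode==2 else np.array([x,-y,-z]).T
    return R.from_rotvec(th*y)*R.from_matrix(m)
def go(g,th,mode):      # g: grasp point in stand frame -> remaining shift (tool axes, before turn), turn
    s=ctrl.observe();T=R.from_rotvec(s['tcp_rot']);Q=tool(th,mode)
    tgt=O+S.apply(g)-155*Q.as_matrix()[:,2]
    print('t',round(s['t'],1),'grasp now',S.inv().apply(s['eef_pos']+155*T.as_matrix()[:,2]-O).round(1),'F',s['force'].round(1),'w',round(s['grip_width'],2))
    print('shift old axes',T.inv().apply(tgt-s['eef_pos']).round(1),'new axes',Q.inv().apply(tgt-s['eef_pos']).round(1),'turn',(T.inv()*Q).as_rotvec().round(3))
    print('q',s['joint_pos'].round(2))
E
python3 - <<'E'
from h import *
go([116,0,330],0,0)
E
```

```text
t 0.1 grasp now [-501.3  436.4  248.9] F [0.  0.4 0.5] w 1.0
shift old axes [ 561.8 -506.1  -80.4] new axes [617.5 436.3 -81.1] turn [-1.000e-03 -1.000e-03 -1.348e+00]
q [ 1.02  0.33  0.04  1.47 -0.01  1.34 -0.06]
```

```bash
python3 -m crank '[{"claw":0.4,"delta_pos":[0,0,-40],"rotation":[0,0,0]},{"claw":0.4,"delta_pos":[0,0,-40],"rotation":[0,0,0]},{"claw":0.4,"delta_pos":[33,-30,0],"rotation":[0,0,0]},{"claw":0.4,"delta_pos":[33,-30,0],"rotation":[0,0,0]},{"claw":0.4,"delta_pos":[33,-30,0],"rotation":[0,0,0]},{"claw":0.4,"delta_pos":[33,-30,0],"rotation":[0,0,0]},{"claw":0.4,"delta_pos":[33,-30,0],"rotation":[0,0,0]},{"claw":0.4,"delta_pos":[33,-30,0],"rotation":[0,0,0]},{"claw":0.4,"delta_pos":[33,-30,0],"rotation":[0,0,0]},{"claw":0.4,"delta_pos":[33,-30,0],"rotation":[0,0,0]},{"claw":0.4,"delta_pos":[33,-30,0],"rotation":[0,0,0]},{"claw":0.4,"delta_pos":[33,-30,0],"rotation":[0,0,0]},{"claw":0.4,"delta_pos":[33,-30,0],"rotation":[0,0,0]},{"claw":0.4,"delta_pos":[33,-30,0],"rotation":[0,0,0]},{"claw":0.4,"delta_pos":[33,-30,0],"rotation":[0,0,0]},{"claw":0.4,"delta_pos":[33,-30,0],"rotation":[0,0,0]},{"claw":0.4,"delta_pos":[33,-30,0],"rotation":[0,0,0]},{"claw":0.4,"delta_pos":[33,-30,0],"rotation":[0,0,0]},{"claw":0.4,"delta_pos":[33,-26,0],"rotation":[0,0,0]}]'
python3 -m crank '[{"claw":0.4,"delta_pos":[0,0,0],"rotation":[0,0,-0.135]},{"claw":0.4,"delta_pos":[0,0,0],"rotation":[0,0,-0.135]},{"claw":0.4,"delta_pos":[0,0,0],"rotation":[0,0,-0.135]},{"claw":0.4,"delta_pos":[0,0,0],"rotation":[0,0,-0.135]},{"claw":0.4,"delta_pos":[0,0,0],"rotation":[0,0,-0.135]},{"claw":0.4,"delta_pos":[0,0,0],"rotation":[0,0,-0.135]},{"claw":0.4,"delta_pos":[0,0,0],"rotation":[0,0,-0.135]},{"claw":0.4,"delta_pos":[0,0,0],"rotation":[0,0,-0.135]},{"claw":0.4,"delta_pos":[0,0,0],"rotation":[0,0,-0.135]},{"claw":0.4,"delta_pos":[0,0,0],"rotation":[0,0,-0.135]},{"claw":0.4,"delta_pos":[0,0,0],"rotation":[0,0,0]}]'
python3 - <<'E'
from h import *
go([116,0,270],0,0)
E
```

```text
t: 2.0
eef_pos: [567.6, 118.0, 484.6]
tcp_rot: [-3.061, -0.706, 0.0]
force: [1.1, 0.2, 0.2]
grip_width: 0.6
t: 3.1
eef_pos: [567.4, 115.8, 484.3]
tcp_rot: [-1.946, -2.465, 0.001]
force: [-0.1, 0.2, -0.1]
grip_width: 0.6
t 3.1 grasp now [115.5   0.9 329.3] F [-0.1  0.2 -0.1] w 0.6
shift old axes [ 0.5  0.8 59.3] new axes [ 0.5  0.8 59.3] turn [-0.001 -0.     0.004]
q [ 0.35  0.23 -0.75  1.49  0.16  1.49 -0.17]
```

```bash
python3 -m crank '[{"claw":0.4,"delta_pos":[0.5,0.8,35],"rotation":[0,0,0]},{"claw":0.4,"delta_pos":[0,0,24],"rotation":[0,0,0]},{"claw":0.4,"delta_pos":[0,0,0],"rotation":[0,0,0]}]'
python3 - <<'E'
from h import *
p,d,K,P,Rm=cam("scene");X=pts(d,K,P,Rm);save('s1.png',p,(225,60,365,210),4)
hsv=cv2.cvtColor(p,cv2.COLOR_RGB2HSV)
m=(hsv[...,0]>128)&(hsv[...,0]<160)&(hsv[...,1]>90)&(X[...,2]>218)&(X[...,2]<245)&(X[...,1]>60)&(X[...,1]<200)
q=S.inv().apply(X[m]-O);print(len(q),q.min(0).round(1),q.max(0).round(1),q.mean(0).round(1))
go([116,0,228],0,0)
E
```

```text
t: 3.4
eef_pos: [567.4, 115.9, 422.4]
tcp_rot: [-1.952, -2.457, 0.007]
force: [-0.9, -0.5, 0.4]
grip_width: 0.602
85 [105.   -8.3 219.1] [124.9   4.7 239.9] [112.1  -2.9 232. ]
t 3.5 grasp now [116.    0.8 269.7] F [ 0.3 -0.2  0.2] w 0.6
shift old axes [ 0.1  0.4 41.7] new axes [ 0.1  0.3 41.7] turn [-0.003 -0.    -0.001]
q [ 0.35  0.26 -0.75  1.58  0.18  1.37 -0.19]
```

View pics/s1.png

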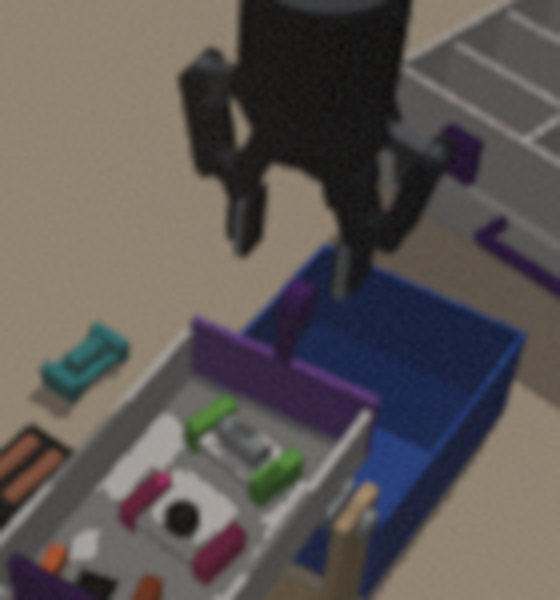

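The fingers straddle the knob (crop (295,305)). The knob measures y −8..+5 and top z 240, so I correct by about 2 mm, then descend and close.

```bash
python3 -m crank '[{"claw":0.4,"delta_pos":[-0.5,2,14],"rotation":[0,0,0]},{"claw":0.4,"delta_pos":[0,0,14],"rotation":[0,0,0]},{"claw":0.4,"delta_pos":[0,0,13],"rotation":[0,0,0]},{"claw":0.4,"delta_pos":[0,0,0],"rotation":[0,0,0]},{"claw":0.65,"delta_pos":[0,0,0],"rotation":[0,0,0]},{"claw":0.75,"delta_pos":[0,0,0],"rotation":[0,0,0]},{"claw":1,"delta_pos":[0,0,0],"rotation":[0,0,0]},{"claw":1,"delta_pos":[0,0,0],"rotation":[0,0,0]},{"claw":1,"delta_pos":[0,0,0],"rotation":[0,0,0]},{"claw":1,"delta_pos":[0,0,0],"rotation":[0,0,0]}]'
python3 - <<'E'
from h import *
go([115.5,-1.8,228],0,0)
a0=np.arctan2(78,13);r=np.hypot(13,78)
q=[np.array([r*np.cos(a0-t),r*np.sin(a0-t)]) for t in np.linspace(0,1.60,19)]
print([ [round(b[0]-a[0],1),round(a[1]-b[1],1)] for a,b in zip(q,q[1:])])
E
```

```text
t: 4.45
eef_pos: [569.4, 116.8, 385.5]
tcp_rot: [-1.949, -2.463, 0.003]
force: [-8.9, -0.4, 6.5]
grip_width: 0.153
t 4.5 grasp now [116.   -1.1 230.5] F [-8.9 -0.4  6.5] w 0.15
shift old axes [-0.6  0.4  2.5] new axes [-0.6  0.4  2.5] turn [-0.002  0.     0.002]
q [ 0.34  0.29 -0.74  1.63  0.2   1.3  -0.2 ]
[[np.float64(6.9), np.float64(1.5)], [np.float64(6.7), np.float64(2.1)], [np.float64(6.5), np.float64(2.7)], [np.float64(6.2), np.float64(3.2)], [np.float64(5.9), np.float64(3.8)], [np.float64(5.6), np.float64(4.3)], [np.float64(5.2), np.float64(4.8)], [np.float64(4.7), np.float64(5.2)], [np.float64(4.3), np.float64(5.6)], [np.float64(3.7), np.float64(5.9)], [np.float64(3.2), np.float64(6.3)], [np.float64(2.6), np.float64(6.5)], [np.float64(2.0), np.float64(6.7)], [np.float64(1.4), np.float64(6.9)], [np.float64(0.8), np.float64(7.0)], [np.float64(0.2), np.float64(7.0)], [np.float64(-0.4), np.float64(7.0)], [np.float64(-1.0), np.float64(6.9)]]
```

Gripped at 13 mm width, which is the knob. Next I swing the gate down along its arc with the tool held vertical.

```bash
python3 -m crank '[{"claw":1,"delta_pos":[0,-0.8,0],"rotation":[0,0,0]},{"claw":1,"delta_pos":[6.9,0,1.5],"rotation":[0,0,0]},{"claw":1,"delta_pos":[6.7,0,2.1],"rotation":[0,0,0]},{"claw":1,"delta_pos":[6.5,0,2.7],"rotation":[0,0,0]},{"claw":1,"delta_pos":[6.2,0,3.2],"rotation":[0,0,0]},{"claw":1,"delta_pos":[5.9,0,3.8],"rotation":[0,0,0]},{"claw":1,"delta_pos":[5.6,0,4.3],"rotation":[0,0,0]},{"claw":1,"delta_pos":[5.2,0,4.8],"rotation":[0,0,0]},{"claw":1,"delta_pos":[4.7,0,5.2],"rotation":[0,0,0]},{"claw":1,"delta_pos":[4.3,0,5.6],"rotation":[0,0,0]}]'
python3 -m crank '[{"claw":1,"delta_pos":[3.7,0,5.9],"rotation":[0,0,0]},{"claw":1,"delta_pos":[3.2,0,6.3],"rotation":[0,0,0]},{"claw":1,"delta_pos":[2.6,0,6.5],"rotation":[0,0,0]},{"claw":1,"delta_pos":[2,0,6.7],"rotation":[0,0,0]},{"claw":1,"delta_pos":[1.4,0,6.9],"rotation":[0,0,0]},{"claw":1,"delta_pos":[0.8,0,7],"rotation":[0,0,0]},{"claw":1,"delta_pos":[0.2,0,7],"rotation":[0,0,0]},{"claw":1,"delta_pos":[-0.4,0,5],"rotation":[0,0,0]},{"claw":1,"delta_pos":[0,0,0],"rotation":[0,0,0]},{"claw":1,"delta_pos":[0,0,0],"rotation":[0,0,0]}]'
python3 - <<'E'
from h import *
go([181,-1,137],0,0)
p,d,K,P,Rm=cam("scene");save('s2.png',p,(225,60,365,210),4)
E
```

```text
t: 5.45
eef_pos: [557.2, 167.5, 352.9]
tcp_rot: [1.949, 2.463, -0.0]
force: [-6.8, -1.3, 11.5]
grip_width: 0.152
t: 6.45
eef_pos: [553.7, 182.1, 301.0]
tcp_rot: [-1.946, -2.464, -0.003]
force: [-4.7, 6.1, 3.4]
grip_width: 0.149
t 6.5 grasp now [183.5  -1.  146. ] F [-4.7  6.1  3.4] w 0.15
shift old axes [-2.2  0.   9. ] new axes [-2.2  0.   9. ] turn [ 0.    -0.002  0.003]
q [ 0.22  0.37 -0.75  1.73  0.27  1.15 -0.37]
```

View pics/s2.png

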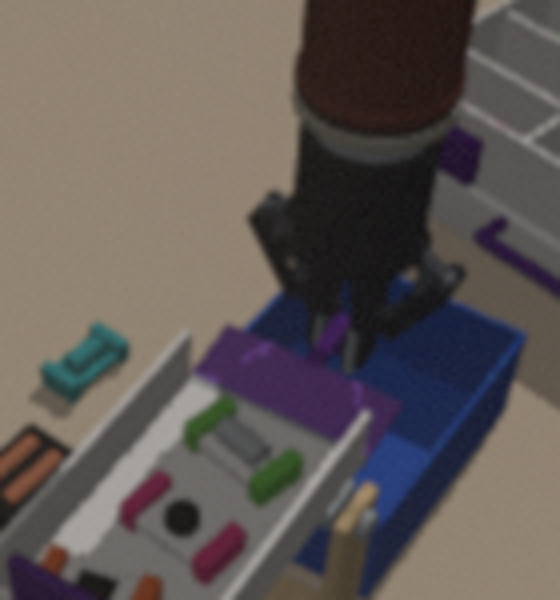

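The gate is nearly down, with about 6 mm left. I push until the stop shows in the force.

```bash
python3 -m crank '[{"claw":1,"delta_pos":[-1,0,3],"rotation":[0,0,0]},{"claw":1,"delta_pos":[-1,0,3],"rotation":[0,0,0]},{"claw":1,"delta_pos":[0,0,0],"rotation":[0,0,0]}]'
python3 -m crank '[{"claw":1,"delta_pos":[0,0,2],"rotation":[0,0,0]},{"claw":1,"delta_pos":[0,0,0],"rotation":[0,0,0]}]'
python3 -m crank '[{"claw":1,"delta_pos":[0,0,2],"rotation":[0,0,0]},{"claw":1,"delta_pos":[0,0,0],"rotation":[0,0,0]}]'
python3 - <<'E'
from h import *
go([181,-1,137],0,0)
E
```

```text
t: 6.8
eef_pos: [553.9, 181.1, 295.2]
tcp_rot: [-1.945, -2.465, -0.004]
force: [-5.6, 8.4, 4.4]
grip_width: 0.152
t: 7.0
eef_pos: [553.9, 180.9, 293.4]
tcp_rot: [-1.945, -2.465, -0.004]
force: [-6.8, 6.4, 5.6]
grip_width: 0.151
t: 7.2
eef_pos: [554.0, 180.6, 291.3]
tcp_rot: [-1.946, -2.465, -0.003]
force: [-5.5, 5.8, 6.9]
grip_width: 0.151
t 7.2 grasp now [182.   -1.  136.3] F [-5.5  5.8  6.9] w 0.15
shift old axes [-0.7  0.1 -0.7] new axes [-0.7  0.1 -0.7] turn [ 0.001 -0.002  0.004]
q [ 0.22  0.38 -0.75  1.74  0.28  1.13 -0.37]
```

```bash
python3 -m crank '[{"claw":1,"delta_pos":[-0.5,0,2],"rotation":[0,0,0]},{"claw":1,"delta_pos":[0,0,0],"rotation":[0,0,0]}]'
python3 -m crank '[{"claw":1,"delta_pos":[0,0,2],"rotation":[0,0,0]},{"claw":1,"delta_pos":[0,0,0],"rotation":[0,0,0]}]'
python3 - <<'E'
from h import *
go([181,-1,137],0,0)
for n in("top","scene"):
    p,d,K,P,Rm=cam(n);X=pts(d,K,P,Rm)
    hsv=cv2.cvtColor(p,cv2.COLOR_RGB2HSV)
    q=S.inv().apply(X-O)
    m=(hsv[...,0]>125)&(hsv[...,0]<160)&(hsv[...,1]>90)&(q[...,2]>100)&(q[...,2]<175)&(q[...,0]>100)&(q[...,0]<150)&(abs(q[...,1])<55)
    q=q[m];print(n,len(q),np.polyfit(q[:,0],q[:,2],1).round(3),q.min(0).round(),q.max(0).round())
E
```

```text
t: 7.4
eef_pos: [554.1, 180.2, 289.3]
tcp_rot: [-1.946, -2.465, -0.003]
force: [-6.2, 6.4, 5.1]
grip_width: 0.15
t: 7.6
eef_pos: [554.2, 179.8, 287.3]
tcp_rot: [-1.946, -2.465, -0.003]
force: [-5.7, 5.9, 6.1]
grip_width: 0.154
t 7.6 grasp now [181.2  -1.1 132.3] F [-5.7  5.9  6.1] w 0.15
shift old axes [ 0.2  0.  -4.7] new axes [ 0.1  0.  -4.7] turn [ 0.001 -0.002  0.004]
q [ 0.22  0.38 -0.74  1.74  0.28  1.12 -0.37]Traceback (most recent call last):
  File "<stdin>", line 6, in <module>
  File "scipy/spatial/transform/_rotation.pyx", line 2580, in scipy.spatial.transform._rotation.Rotation.apply
ValueError: Expected input of shape (3,) or (P, 3), got (384, 512, 3).
```

```bash
cat >> h.py <<'E'
def gate():
  for n in("top","scene"):
    p,d,K,P,Rm=cam(n);X=pts(d,K,P,Rm)
    hsv=cv2.cvtColor(p,cv2.COLOR_RGB2HSV)
    q=S.inv().apply((X-O).reshape(-1,3)).reshape(X.shape)
    m=(hsv[...,0]>125)&(hsv[...,0]<160)&(hsv[...,1]>90)&(q[...,2]>85)&(q[...,2]<205)&(q[...,0]>95)&(q[...,0]<150)&(abs(q[...,1])<57)
    q=q[m]
    if len(q)>20: print(n,len(q),np.polyfit(q[:,0],q[:,2],1).round(3),np.percentile(q,2,0).round(),np.percentile(q,98,0).round())
E
python3 - <<'E'
from h import *
gate()
E
```

```text
top 976 [-2.00000e-03  1.50038e+02] [107. -53. 147.] [146.  55. 153.]
scene 531 [-1.00000e-03  1.48809e+02] [110. -55. 147.] [148.  53. 151.]
```

The gate plate slope is −0.002, so it is flat and in line with the floor, and the tray is still level. I release and rise.

```bash
python3 -m crank '[{"claw":0.75,"delta_pos":[0,0,-2],"rotation":[0,0,0]},{"claw":0.6,"delta_pos":[0,0,0],"rotation":[0,0,0]},{"claw":0.5,"delta_pos":[0,0,0],"rotation":[0,0,0]},{"claw":0.4,"delta_pos":[0,0,0],"rotation":[0,0,0]},{"claw":0.4,"delta_pos":[0,0,-10],"rotation":[0,0,0]},{"claw":0.4,"delta_pos":[0,0,-30],"rotation":[0,0,0]},{"claw":0.4,"delta_pos":[0,0,-45],"rotation":[0,0,0]},{"claw":0.4,"delta_pos":[0,0,-45],"rotation":[0,0,0]},{"claw":0.4,"delta_pos":[0,0,-45],"rotation":[0,0,0]},{"claw":0.4,"delta_pos":[0,0,0],"rotation":[0,0,0]}]'
python3 - <<'E'
from h import *
gate()
go([-106,0,300],0,1)
go([-106,0,300],0,2)
E
```

```text
t: 8.75
eef_pos: [555.3, 178.8, 470.6]
tcp_rot: [1.946, 2.459, 0.013]
force: [1.6, 0.5, 0.3]
grip_width: 0.604
top 1213 [1.00000e-03 1.49653e+02] [106. -55. 147.] [146.  55. 153.]
scene 541 [-5.00000e-03  1.49244e+02] [110. -55. 147.] [147.  54. 151.]
t 8.8 grasp now [178.8  -1.6 309.8] F [ 0.7  0.2 -0.8] w 0.6
shift old axes [-284.9   -1.6    9.8] new axes [ -1.2 284.9   9.8] turn [ 0.002 -0.002  1.572]
q [ 0.26  0.25 -0.78  1.51  0.18  1.45 -0.29]
t 8.8 grasp now [178.8  -1.6 309.8] F [ 0.7  0.2 -0.8] w 0.6
shift old axes [-284.9   -1.6    9.8] new axes [   1.2 -284.9    9.8] turn [ 0.002  0.002 -1.569]
q [ 0.26  0.25 -0.78  1.51  0.18  1.45 -0.29]
```

```bash
python3 -m crank '[{"claw":0.4,"delta_pos":[-28.5,0,0],"rotation":[0,0,0]},{"claw":0.4,"delta_pos":[-28.5,0,0],"rotation":[0,0,0]},{"claw":0.4,"delta_pos":[-28.5,0,0],"rotation":[0,0,0]},{"claw":0.4,"delta_pos":[-28.5,0,0],"rotation":[0,0,0]},{"claw":0.4,"delta_pos":[-28.5,0,0],"rotation":[0,0,0]},{"claw":0.4,"delta_pos":[-28.5,0,0],"rotation":[0,0,0]},{"claw":0.4,"delta_pos":[-28.5,0,0],"rotation":[0,0,0]},{"claw":0.4,"delta_pos":[-28.5,0,0],"rotation":[0,0,0]},{"claw":0.4,"delta_pos":[-28.5,0,0],"rotation":[0,0,0]},{"claw":0.4,"delta_pos":[-28.5,-1.5,0],"rotation":[0,0,0]}]'
python3 -m crank '[{"claw":0.4,"delta_pos":[0,0,0],"rotation":[0,0,0.131]},{"claw":0.4,"delta_pos":[0,0,0],"rotation":[0,0,0.131]},{"claw":0.4,"delta_pos":[0,0,0],"rotation":[0,0,0.131]},{"claw":0.4,"delta_pos":[0,0,0],"rotation":[0,0,0.131]},{"claw":0.4,"delta_pos":[0,0,0],"rotation":[0,0,0.131]},{"claw":0.4,"delta_pos":[0,0,0],"rotation":[0,0,0.131]},{"claw":0.4,"delta_pos":[0,0,0],"rotation":[0,0,0.131]},{"claw":0.4,"delta_pos":[0,0,0],"rotation":[0,0,0.131]},{"claw":0.4,"delta_pos":[0,0,0],"rotation":[0,0,0.131]},{"claw":0.4,"delta_pos":[0,0,0],"rotation":[0,0,0.131]},{"claw":0.4,"delta_pos":[0,0,0],"rotation":[0,0,0.131]},{"claw":0.4,"delta_pos":[0,0,0],"rotation":[0,0,0.131]},{"claw":0.4,"delta_pos":[0,0,0],"rotation":[0,0,0]}]'
python3 - <<'E'
from h import *
go([-106,0,310],0,1)
# screw row for tip step dth about pivot, tool frame, when gripped at the tab
Q=tool(0,1)
g=np.array([-106,0,222.]);tcp=O+S.apply(g)-155*Q.as_matrix()[:,2]
c=Q.inv().apply(O+S.apply([70,0,140])-tcp)
for dth in(0.035,0.05,0.07):
    rv=Q.inv().apply(S.apply([0,dth,0]));print(dth,'c',c.round(1),'rot',rv.round(4),'shift',(c-R.from_rotvec(rv).apply(c)).round(2))
E
```

```text
t: 9.85
eef_pos: [618.9, -101.3, 461.6]
tcp_rot: [-1.948, -2.462, 0.002]
force: [0.5, 0.9, 0.7]
grip_width: 0.602
t: 11.15
eef_pos: [618.8, -100.1, 461.7]
tcp_rot: [-3.121, -0.358, 0.004]
force: [0.3, -0.0, 0.2]
grip_width: 0.601
t 11.2 grasp now [-106.2    0.5  306.7] F [ 0.3 -0.   0.2] w 0.6
shift old axes [ 0.1 -0.3 -3.3] new axes [ 0.1 -0.3 -3.3] turn [-0.001  0.002 -0.002]
q [ 0.41  0.3  -0.41  1.42  0.12  1.46 -1.34]
0.035 c [  -0. -176.  237.] rot [-0.035 -0.     0.   ] shift [ 0.   -8.4  -6.01]
0.05 c [  -0. -176.  237.] rot [-0.05  0.    0.  ] shift [ -0.   -12.07  -8.5 ]
0.07 c [  -0. -176.  237.] rot [-0.07 -0.    0.  ] shift [  0.   -17.01 -11.73]
```

Before gripping I rehearse the tipping arc in free air, 85 mm higher, to check the joint ranges.

```bash
python3 -m crank '[{"claw":0.4,"delta_pos":[0,-17,-11.7],"rotation":[-0.07,0,0]},{"claw":0.4,"delta_pos":[0,-17,-11.7],"rotation":[-0.07,0,0]},{"claw":0.4,"delta_pos":[0,-17,-11.7],"rotation":[-0.07,0,0]},{"claw":0.4,"delta_pos":[0,-17,-11.7],"rotation":[-0.07,0,0]},{"claw":0.4,"delta_pos":[0,-17,-11.7],"rotation":[-0.07,0,0]},{"claw":0.4,"delta_pos":[0,-17,-11.7],"rotation":[-0.07,0,0]},{"claw":0.4,"delta_pos":[0,-17,-11.7],"rotation":[-0.07,0,0]},{"claw":0.4,"delta_pos":[0,-17,-11.7],"rotation":[-0.07,0,0]},{"claw":0.4,"delta_pos":[0,-17,-11.7],"rotation":[-0.07,0,0]},{"claw":0.4,"delta_pos":[0,-17,-11.7],"rotation":[-0.07,0,0]},{"claw":0.4,"delta_pos":[0,0,0],"rotation":[0,0,0]}]'
python3 - <<'E'
from h import *
t=R.from_euler('y',0.7).apply([-176,0,82])+[70,0,140+84.7]
go(t,0.7,1); go([-106,0,306.7],0,1)
E
```

```text
t: 12.25
eef_pos: [573.8, 92.7, 519.2]
tcp_rot: [2.426, 0.295, 0.101]
force: [0.2, 1.1, 0.6]
grip_width: 0.603
t 12.2 grasp now [ -8.4  -0.5 400.7] F [0.2 1.1 0.6] w 0.6
shift old axes [-0.1  2.8  2.1] new axes [-0.1  2.8  2.1] turn [ 0.001 -0.003  0.011]
q [-0.02  0.21 -0.51  1.5   0.77  1.67 -1.86]
t 12.2 grasp now [ -8.4  -0.5 400.7] F [0.2 1.1 0.6] w 0.6
shift old axes [ -1.7 114.  171.3] new axes [-1.000e-01  1.976e+02  5.750e+01] turn [0.701 0.001 0.011]
q [-0.02  0.21 -0.51  1.5   0.77  1.67 -1.86]
```

The arc is feasible and tracks to within about 3 mm. I go back along it and correct above the tab.

```bash
python3 -m crank '[{"claw":0.4,"delta_pos":[0,16.2,12.9],"rotation":[0.07,0,0]},{"claw":0.4,"delta_pos":[0,16.2,12.9],"rotation":[0.07,0,0]},{"claw":0.4,"delta_pos":[0,16.2,12.9],"rotation":[0.07,0,0]},{"claw":0.4,"delta_pos":[0,16.2,12.9],"rotation":[0.07,0,0]},{"claw":0.4,"delta_pos":[0,16.2,12.9],"rotation":[0.07,0,0]},{"claw":0.4,"delta_pos":[0,16.2,12.9],"rotation":[0.07,0,0]},{"claw":0.4,"delta_pos":[0,16.2,12.9],"rotation":[0.07,0,0]},{"claw":0.4,"delta_pos":[0,16.2,12.9],"rotation":[0.07,0,0]},{"claw":0.4,"delta_pos":[0,16.2,12.9],"rotation":[0.07,0,0]},{"claw":0.4,"delta_pos":[0,16.2,12.9],"rotation":[0.07,0,0]},{"claw":0.4,"delta_pos":[0,0,0],"rotation":[0,0,0]}]'
python3 - <<'E'
from h import *
go([-106,0,306.7],0,1)
p,d,K,P,Rm=cam("scene");X=pts(d,K,P,Rm);save('s3.png',p,(180,100,330,240),4)
q=S.inv().apply((X-O).reshape(-1,3)).reshape(X.shape)
hsv=cv2.cvtColor(p,cv2.COLOR_RGB2HSV)
m=(hsv[...,0]>125)&(hsv[...,0]<160)&(hsv[...,1]>90)&(q[...,2]>200)&(q[...,2]<245)&(abs(q[...,0]+106)<30)
q=q[m];print(len(q),np.percentile(q,[2,50,98],axis=0).round(1))
E
```

```text
t: 13.35
eef_pos: [618.9, -105.9, 460.3]
tcp_rot: [-3.12, -0.354, 0.006]
force: [-1.1, -1.3, -0.4]
grip_width: 0.603
t 13.3 grasp now [-111.7    1.9  305.3] F [-1.1 -1.3 -0.4] w 0.6
shift old axes [ 1.3 -6.1 -1.4] new axes [ 1.3 -6.1 -1.4] turn [-0.002  0.004 -0.004]
q [ 0.41  0.3  -0.4   1.42  0.11  1.45 -1.33]
289 [[-110.7  -24.4  200.7]
 [-109.6   -3.6  225. ]
 [-103.4   19.1  238.2]]
```

View pics/s3.png

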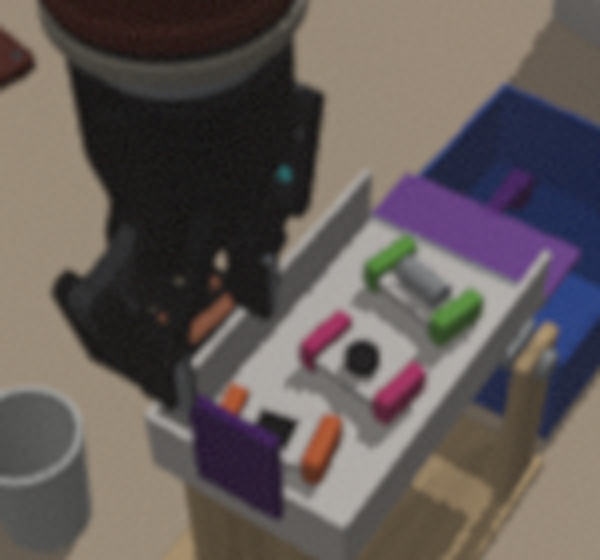

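The gate lies flat over the bin (crop (480,230)), with the jaws above and behind the tab (crop (240,455)). The tab measures x −110..−102 and top z 238, as expected. I correct −6 mm, descend and grip.

```bash
python3 -m crank '[{"claw":0.4,"delta_pos":[1.5,-6,0],"rotation":[0,0,0]},{"claw":0.4,"delta_pos":[0,0,20],"rotation":[0,0,0]},{"claw":0.4,"delta_pos":[0,0,20],"rotation":[0,0,0]},{"claw":0.4,"delta_pos":[0,0,15],"rotation":[0,0,0]},{"claw":0.4,"delta_pos":[0,0,15],"rotation":[0,0,0]},{"claw":0.4,"delta_pos":[0,0,10],"rotation":[0,0,0]},{"claw":0.4,"delta_pos":[0,0,0],"rotation":[0,0,0]},{"claw":0.65,"delta_pos":[0,0,0],"rotation":[0,0,0]},{"claw":0.8,"delta_pos":[0,0,0],"rotation":[0,0,0]},{"claw":1,"delta_pos":[0,0,0],"rotation":[0,0,0]},{"claw":1,"delta_pos":[0,0,0],"rotation":[0,0,0]},{"claw":1,"delta_pos":[0,0,0],"rotation":[0,0,0]}]'
python3 - <<'E'
from h import *
go([-106,0,222],0,1)
E
```

```text
t: 14.6
eef_pos: [620.0, -98.5, 385.3]
tcp_rot: [3.115, 0.354, 0.007]
force: [4.9, -12.2, 4.4]
grip_width: 0.084
t 14.6 grasp now [-106.2   -2.1  230.3] F [  4.9 -12.2   4.4] w 0.08
shift old axes [-1.5  0.8  8.3] new axes [-1.5  0.9  8.3] turn [ 0.007 -0.004 -0.004]
q [ 0.41  0.33 -0.4   1.53  0.14  1.3  -1.36]
```

```bash
python3 -m crank '[{"claw":1,"delta_pos":[0,1,0],"rotation":[0,0,0]},{"claw":1,"delta_pos":[0,-8.6,-6.2],"rotation":[-0.035,0,0]},{"claw":1,"delta_pos":[0,-8.6,-6.2],"rotation":[-0.035,0,0]},{"claw":1,"delta_pos":[0,-8.6,-6.2],"rotation":[-0.035,0,0]},{"claw":1,"delta_pos":[0,-8.6,-6.2],"rotation":[-0.035,0,0]},{"claw":1,"delta_pos":[0,-8.6,-6.2],"rotation":[-0.035,0,0]},{"claw":1,"delta_pos":[0,-8.6,-6.2],"rotation":[-0.035,0,0]},{"claw":1,"delta_pos":[0,0,0],"rotation":[0,0,0]}]'
python3 - <<'E'
from h import *
t=R.from_euler('y',0.21).apply([-176,0,90])+[70,0,140]
go(t,0.21,1)
E
```

```text
t: 15.4
eef_pos: [607.3, -43.6, 418.2]
tcp_rot: [2.907, 0.335, 0.041]
force: [3.8, -8.4, 1.2]
grip_width: 0.082
t 15.4 grasp now [-82.1  -2.1 266.8] F [ 3.8 -8.4  1.2] w 0.08
shift old axes [-1.6  1.9  2.3] new axes [-1.6  1.9  2.3] turn [ 0.007 -0.003 -0.001]
q [ 0.28  0.25 -0.41  1.57  0.32  1.33 -1.54]
```

```bash
python3 -m crank '[{"claw":1,"delta_pos":[0,-7,-5],"rotation":[-0.035,0,0]},{"claw":1,"delta_pos":[0,-8.6,-6.2],"rotation":[-0.035,0,0]},{"claw":1,"delta_pos":[0,-8.6,-6.2],"rotation":[-0.035,0,0]},{"claw":1,"delta_pos":[0,-8.6,-6.2],"rotation":[-0.035,0,0]},{"claw":1,"delta_pos":[0,-8.6,-6.2],"rotation":[-0.035,0,0]},{"claw":1,"delta_pos":[0,-8.6,-6.2],"rotation":[-0.035,0,0]},{"claw":1,"delta_pos":[0,-8.6,-6.2],"rotation":[-0.035,0,0]},{"claw":1,"delta_pos":[0,-8.6,-6.2],"rotation":[-0.035,0,0]},{"claw":1,"delta_pos":[0,-8.6,-6.2],"rotation":[-0.035,0,0]},{"claw":1,"delta_pos":[0,-8.6,-6.2],"rotation":[-0.035,0,0]},{"claw":1,"delta_pos":[0,-8.6,-6.2],"rotation":[-0.035,0,0]},{"claw":1,"delta_pos":[0,-8.6,-6.2],"rotation":[-0.035,0,0]},{"claw":1,"delta_pos":[0,-8.6,-6.2],"rotation":[-0.035,0,0]},{"claw":1,"delta_pos":[0,0,0],"rotation":[0,0,0]},{"claw":1,"delta_pos":[0,0,0],"rotation":[0,0,0]},{"claw":1,"delta_pos":[0,0,0],"rotation":[0,0,0]},{"claw":1,"delta_pos":[0,0,0],"rotation":[0,0,0]},{"claw":1,"delta_pos":[0,0,0],"rotation":[0,0,0]}]'
python3 - <<'E'
from h import *
t=R.from_euler('y',0.665).apply([-176,0,90])+[70,0,140]
go(t,0.665,1)
p,d,K,P,Rm=cam("scene");save('s4.png',p,(210,80,370,230),4)
E
```

```text
t: 17.2
eef_pos: [577.4, 85.6, 442.3]
tcp_rot: [2.464, 0.285, 0.1]
force: [7.2, -0.5, -7.3]
grip_width: 0.081
t 17.2 grasp now [-11.6  -2.2 320.2] F [ 7.2 -0.5 -7.3] w 0.08
shift old axes [-2.   0.4  1.4] new axes [-2.   0.4  1.4] turn [-0.001 -0.001 -0.   ]
q [-0.02  0.24 -0.47  1.61  0.75  1.54 -1.95]
```

View pics/s4.png

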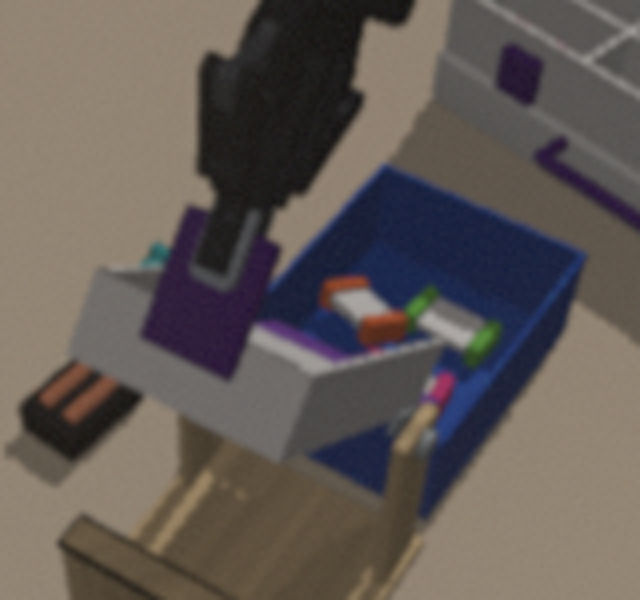

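Green (crop (455,325)) and orange (365,310) are in the bin. Pink (435,390) is partly hidden, so I measure the modules' heights.

```bash
cat >> h.py <<'E'
def mods():
  for n in("scene","top"):
    p,d,K,P,Rm=cam(n);X=pts(d,K,P,Rm);q=S.inv().apply((X-O).reshape(-1,3)).reshape(X.shape)
    hsv=cv2.cvtColor(p,cv2.COLOR_RGB2HSV);h=hsv[...,0]
    ok=(hsv[...,1]>110)&(hsv[...,2]>60)&(q[...,0]>-110)&(q[...,0]<330)&(abs(q[...,1])<90)
    for c,m in dict(pink=(h>162)&(h<176),orange=(h>3)&(h<13),green=(h>40)&(h<70)).items():
        w=q[m&ok]
        if len(w)>5: print(n,c,len(w),np.percentile(w,[3,50,97],axis=0).round().tolist())
  return p
E
python3 - <<'E'
from h import *
save('t4.png',mods(),(90,110,340,290),3)
E
```

```text
scene pink 27 [[196.0, -41.0, 19.0], [206.0, -36.0, 23.0], [215.0, 21.0, 26.0]]
scene orange 92 [[208.0, 11.0, 24.0], [226.0, 24.0, 34.0], [257.0, 73.0, 43.0]]
scene green 61 [[246.0, -44.0, 15.0], [261.0, -37.0, 22.0], [276.0, 16.0, 25.0]]
top pink 141 [[180.0, -38.0, 20.0], [197.0, 13.0, 25.0], [234.0, 24.0, 28.0]]
top orange 4853 [[101.0, -24.0, 43.0], [156.0, 54.0, 654.0], [210.0, 88.0, 665.0]]
top green 143 [[246.0, -42.0, 20.0], [263.0, 9.0, 24.0], [279.0, 21.0, 28.0]]
```

View pics/t4.png

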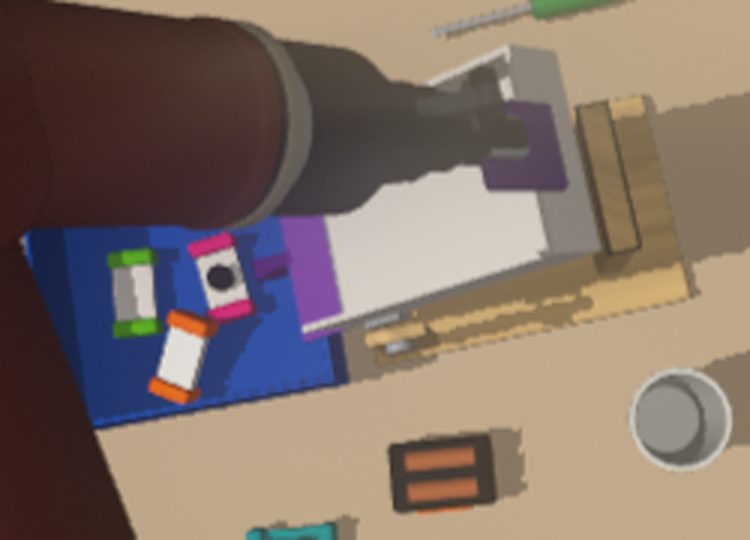

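All three modules are in the bin, at z 20–43. The tray is empty, so I lower it, more slowly near the end.

```bash
python3 -m crank '[{"claw":1,"delta_pos":[0,8.6,6.2],"rotation":[0.035,0,0]},{"claw":1,"delta_pos":[0,8.6,6.2],"rotation":[0.035,0,0]},{"claw":1,"delta_pos":[0,8.6,6.2],"rotation":[0.035,0,0]},{"claw":1,"delta_pos":[0,8.6,6.2],"rotation":[0.035,0,0]},{"claw":1,"delta_pos":[0,8.6,6.2],"rotation":[0.035,0,0]},{"claw":1,"delta_pos":[0,8.6,6.2],"rotation":[0.035,0,0]},{"claw":1,"delta_pos":[0,8.6,6.2],"rotation":[0.035,0,0]},{"claw":1,"delta_pos":[0,8.6,6.2],"rotation":[0.035,0,0]},{"claw":1,"delta_pos":[0,8.6,6.2],"rotation":[0.035,0,0]},{"claw":1,"delta_pos":[0,8.6,6.2],"rotation":[0.035,0,0]},{"claw":1,"delta_pos":[0,8.6,6.2],"rotation":[0.035,0,0]},{"claw":1,"delta_pos":[0,8.6,6.2],"rotation":[0.035,0,0]},{"claw":1,"delta_pos":[0,8.6,6.2],"rotation":[0.035,0,0]},{"claw":1,"delta_pos":[0,4.3,3.1],"rotation":[0.0175,0,0]},{"claw":1,"delta_pos":[0,4.3,3.1],"rotation":[0.0175,0,0]},{"claw":1,"delta_pos":[0,4.3,3.1],"rotation":[0.0175,0,0]},{"claw":1,"delta_pos":[0,4.3,3.1],"rotation":[0.0175,0,0]},{"claw":1,"delta_pos":[0,0,0],"rotation":[0,0,0]}]'
python3 - <<'E'
from h import *
go([-106,0,230],0,1)
t=R.from_euler('y',0.14).apply([-176,0,90])+[70,0,140]
go(t,0.14,1)
E
```

```text
t: 19.15
eef_pos: [612.4, -63.9, 409.2]
tcp_rot: [2.985, 0.346, 0.025]
force: [4.7, 2.9, -9.2]
grip_width: 0.081
t 19.1 grasp now [-90.9  -2.  255.7] F [ 4.7  2.9 -9.2] w 0.08
shift old axes [-2.  32.7 29. ] new axes [-1.9 36.3 24.2] turn [ 0.137 -0.001  0.   ]
q [ 0.32  0.28 -0.4   1.55  0.25  1.32 -1.47]
t 19.1 grasp now [-90.9  -2.  255.7] F [ 4.7  2.9 -9.2] w 0.08
shift old axes [-1.9  0.1  2.1] new axes [-1.9  0.1  2.1] turn [-0.003 -0.001  0.   ]
q [ 0.32  0.28 -0.4   1.55  0.25  1.32 -1.47]
```

```bash
python3 -m crank '[{"claw":1,"delta_pos":[0,4.3,3.1],"rotation":[0.0175,0,0]},{"claw":1,"delta_pos":[0,4.3,3.1],"rotation":[0.0175,0,0]},{"claw":1,"delta_pos":[0,4.3,3.1],"rotation":[0.0175,0,0]},{"claw":1,"delta_pos":[0,4.3,3.1],"rotation":[0.0175,0,0]},{"claw":1,"delta_pos":[0,2.1,1.6],"rotation":[0.00875,0,0]},{"claw":1,"delta_pos":[0,2.1,1.6],"rotation":[0.00875,0,0]},{"claw":1,"delta_pos":[0,2.1,1.6],"rotation":[0.00875,0,0]},{"claw":1,"delta_pos":[0,2.1,1.6],"rotation":[0.00875,0,0]},{"claw":1,"delta_pos":[0,2.1,1.6],"rotation":[0.00875,0,0]},{"claw":1,"delta_pos":[0,0,0],"rotation":[0,0,0]}]'
python3 - <<'E'
from h import *
go([-106,0,230],0,1)
p,d,K,P,Rm=cam("top");X=pts(d,K,P,Rm);q=S.inv().apply((X-O).reshape(-1,3)).reshape(X.shape)
hsv=cv2.cvtColor(p,cv2.COLOR_RGB2HSV)
m=(hsv[...,1]<80)&(abs(q[...,1])<40)&(q[...,0]>-60)&(q[...,0]<85)&(q[...,2]>120)&(q[...,2]<175)
w=q[m];print(len(w),np.polyfit(w[:,0],w[:,2],1).round(4));gate()
E
```

```text
t: 20.15
eef_pos: [619.1, -92.5, 391.9]
tcp_rot: [3.097, 0.359, 0.006]
force: [3.2, 3.7, -9.7]
grip_width: 0.081
t 20.1 grasp now [-102.8   -2.   236.9] F [ 3.2  3.7 -9.7] w 0.08
shift old axes [-1.9  6.8  7.1] new axes [-1.9  6.9  6.9] turn [ 0.024 -0.001  0.   ]
q [ 0.39  0.32 -0.4   1.53  0.15  1.31 -1.37]
3000 [-4.300000e-02  1.556088e+02]
top 1196 [-4.90000e-02  1.53277e+02] [107. -55. 144.] [146.  55. 150.]
scene 503 [-5.10000e-02  1.52584e+02] [111. -54. 144.] [148.  55. 148.]
```

The floor slope shows about 0.043 rad left. I continue gently until it touches.

```bash
python3 -m crank '[{"claw":1,"delta_pos":[0,1.7,1.3],"rotation":[0.006,0,0]},{"claw":1,"delta_pos":[0,1.7,1.3],"rotation":[0.006,0,0]},{"claw":1,"delta_pos":[0,1.7,1.3],"rotation":[0.006,0,0]},{"claw":1,"delta_pos":[0,1.7,1.3],"rotation":[0.006,0,0]},{"claw":1,"delta_pos":[0,0.8,1.3],"rotation":[0,0,0]},{"claw":1,"delta_pos":[0,0.8,1.3],"rotation":[0,0,0]},{"claw":1,"delta_pos":[0,0,0],"rotation":[0,0,0]}]'
cat >> h.py <<'E'
def floor():
    p,d,K,P,Rm=cam("top");X=pts(d,K,P,Rm);q=S.inv().apply((X-O).reshape(-1,3)).reshape(X.shape)
    hsv=cv2.cvtColor(p,cv2.COLOR_RGB2HSV)
    m=(hsv[...,1]<80)&(abs(q[...,1])<40)&(q[...,0]>-60)&(q[...,0]<85)&(q[...,2]>120)&(q[...,2]<175)
    w=q[m];print('floor',len(w),np.polyfit(w[:,0],w[:,2],1).round(4))
E
python3 - <<'E'
from h import *
go([-106,0,230],0,1);floor()
E
```

```text
t: 21.0
eef_pos: [620.8, -100.0, 384.8]
tcp_rot: [-3.12, -0.362, -0.001]
force: [2.9, 5.2, -5.3]
grip_width: 0.078
t 21.0 grasp now [-106.7   -2.   229.8] F [ 2.9  5.2 -5.3] w 0.08
shift old axes [-1.9 -0.8 -0.2] new axes [-1.9 -0.8 -0.2] turn [-0.001 -0.001  0.001]
q [ 0.41  0.33 -0.4   1.53  0.13  1.31 -1.35]
floor 3024 [-3.500000e-03  1.528753e+02]
```

```bash
python3 -m crank '[{"claw":1,"delta_pos":[0,-0.5,1],"rotation":[0,0,0]},{"claw":1,"delta_pos":[0,-0.5,0.7],"rotation":[0,0,0]},{"claw":1,"delta_pos":[0,0,0],"rotation":[0,0,0]}]'
python3 - <<'E'
from h import *
go([-106,0,230],0,1);floor()
E
```

```text
t: 21.35
eef_pos: [620.7, -99.8, 384.3]
tcp_rot: [3.119, 0.361, 0.003]
force: [0.6, 2.0, 3.4]
grip_width: 0.077
t 21.4 grasp now [-106.9   -2.1  229.3] F [0.6 2.  3.4] w 0.08
shift old axes [-1.8 -0.5 -0.7] new axes [-1.8 -0.5 -0.7] turn [ 0.002 -0.002 -0.   ]
q [ 0.4   0.33 -0.4   1.53  0.13  1.3  -1.35]
floor 3018 [1.00000e-04 1.52679e+02]
```

The tray is level and on its rest (slope 0.0001, with load off the tab). I release, rise and return to the knob.

```bash
python3 -m crank '[{"claw":0.85,"delta_pos":[0,0,0],"rotation":[0,0,0]},{"claw":0.7,"delta_pos":[0,0,0],"rotation":[0,0,0]},{"claw":0.5,"delta_pos":[0,0,0],"rotation":[0,0,0]},{"claw":0.4,"delta_pos":[0,0,0],"rotation":[0,0,0]},{"claw":0.4,"delta_pos":[0,0,-10],"rotation":[0,0,0]},{"claw":0.4,"delta_pos":[0,0,-25],"rotation":[0,0,0]},{"claw":0.4,"delta_pos":[0,0,-40],"rotation":[0,0,0]},{"claw":0.4,"delta_pos":[0,-28.7,0],"rotation":[0,0,0]},{"claw":0.4,"delta_pos":[0,-28.7,0],"rotation":[0,0,0]},{"claw":0.4,"delta_pos":[0,-28.7,0],"rotation":[0,0,0]},{"claw":0.4,"delta_pos":[0,-28.7,0],"rotation":[0,0,0]},{"claw":0.4,"delta_pos":[0,-28.7,0],"rotation":[0,0,0]},{"claw":0.4,"delta_pos":[0,-28.7,0],"rotation":[0,0,0]},{"claw":0.4,"delta_pos":[0,-28.7,0],"rotation":[0,0,0]},{"claw":0.4,"delta_pos":[0,-28.7,0],"rotation":[0,0,0]},{"claw":0.4,"delta_pos":[0,-28.7,0],"rotation":[0,0,0]},{"claw":0.4,"delta_pos":[0,-28.7,0],"rotation":[0,0,0]},{"claw":0.4,"delta_pos":[0,0,0],"rotation":[0,0,0]}]'
python3 -m crank '[{"claw":0.4,"delta_pos":[0,0,0],"rotation":[0,0,-0.131]},{"claw":0.4,"delta_pos":[0,0,0],"rotation":[0,0,-0.131]},{"claw":0.4,"delta_pos":[0,0,0],"rotation":[0,0,-0.131]},{"claw":0.4,"delta_pos":[0,0,0],"rotation":[0,0,-0.131]},{"claw":0.4,"delta_pos":[0,0,0],"rotation":[0,0,-0.131]},{"claw":0.4,"delta_pos":[0,0,0],"rotation":[0,0,-0.131]},{"claw":0.4,"delta_pos":[0,0,0],"rotation":[0,0,-0.131]},{"claw":0.4,"delta_pos":[0,0,0],"rotation":[0,0,-0.131]},{"claw":0.4,"delta_pos":[0,0,0],"rotation":[0,0,-0.131]},{"claw":0.4,"delta_pos":[0,0,0],"rotation":[0,0,-0.131]},{"claw":0.4,"delta_pos":[0,0,0],"rotation":[0,0,-0.131]},{"claw":0.4,"delta_pos":[0,0,0],"rotation":[0,0,-0.131]},{"claw":0.4,"delta_pos":[0,0,0],"rotation":[0,0,0]}]'
python3 - <<'E'
from h import *
go([181,-1,137],0,0);floor();gate()
E
```

```text
t: 23.2
eef_pos: [553.0, 184.7, 458.7]
tcp_rot: [3.119, 0.372, 0.002]
force: [-1.1, 1.2, -0.5]
grip_width: 0.598
t: 24.5
eef_pos: [555.0, 179.3, 458.1]
tcp_rot: [1.947, 2.463, -0.002]
force: [0.2, 0.1, 1.0]
grip_width: 0.597
t 24.5 grasp now [179.8  -1.6 303.1] F [0.2 0.1 1. ] w 0.6
shift old axes [  1.2  -0.6 166.1] new axes [  0.8  -0.6 166.1] turn [0.    0.002 0.003]
q [ 0.24  0.25 -0.76  1.52  0.18  1.44 -0.29]
floor 3050 [-1.000000e-03  1.526604e+02]
top 1215 [-2.00000e-03  1.49877e+02] [107. -55. 147.] [146.  55. 153.]
scene 537 [-1.30000e-02  1.50287e+02] [110. -55. 147.] [147.  55. 151.]
```

```bash
python3 -m crank '[{"claw":0.4,"delta_pos":[1,-0.6,40],"rotation":[0,0,0]},{"claw":0.4,"delta_pos":[0,0,40],"rotation":[0,0,0]},{"claw":0.4,"delta_pos":[0,0,35],"rotation":[0,0,0]},{"claw":0.4,"delta_pos":[0,0,25],"rotation":[0,0,0]},{"claw":0.4,"delta_pos":[0,0,15],"rotation":[0,0,0]},{"claw":0.4,"delta_pos":[0,0,11],"rotation":[0,0,0]},{"claw":0.4,"delta_pos":[0,0,0],"rotation":[0,0,0]},{"claw":0.65,"delta_pos":[0,0,0],"rotation":[0,0,0]},{"claw":0.75,"delta_pos":[0,0,0],"rotation":[0,0,0]},{"claw":1,"delta_pos":[0,0,0],"rotation":[0,0,0]},{"claw":1,"delta_pos":[0,0,0],"rotation":[0,0,0]},{"claw":1,"delta_pos":[0,0,0],"rotation":[0,0,0]}]'
python3 - <<'E'
from h import *
go([181,-1,137],0,0);floor();gate()
E
```

```text
t: 25.85
eef_pos: [554.0, 180.6, 292.3]
tcp_rot: [1.948, 2.462, -0.002]
force: [-3.6, 0.0, 5.2]
grip_width: 0.152
t 25.9 grasp now [181.3  -1.  137.3] F [-3.6  0.   5.2] w 0.15
shift old axes [-0.7  0.1  0.3] new axes [-0.7  0.1  0.3] turn [0.001 0.002 0.002]
q [ 0.21  0.37 -0.73  1.74  0.27  1.13 -0.37]
floor 3041 [-5.300000e-03  1.529944e+02]
top 911 [-9.00000e-03  1.50553e+02] [107. -52. 147.] [146.  55. 152.]
scene 505 [-1.00000e-02  1.49531e+02] [110. -55. 146.] [148.  53. 150.]
```

```bash
python3 -m crank '[{"claw":1,"delta_pos":[0.4,0,-5],"rotation":[0,0,0]},{"claw":1,"delta_pos":[-0.2,0,-7],"rotation":[0,0,0]},{"claw":1,"delta_pos":[-0.8,0,-7],"rotation":[0,0,0]},{"claw":1,"delta_pos":[-1.4,0,-6.9],"rotation":[0,0,0]},{"claw":1,"delta_pos":[-2,0,-6.7],"rotation":[0,0,0]},{"claw":1,"delta_pos":[-2.6,0,-6.5],"rotation":[0,0,0]},{"claw":1,"delta_pos":[-3.2,0,-6.3],"rotation":[0,0,0]},{"claw":1,"delta_pos":[-3.7,0,-5.9],"rotation":[0,0,0]},{"claw":1,"delta_pos":[-4.3,0,-5.6],"rotation":[0,0,0]},{"claw":1,"delta_pos":[-4.7,0,-5.2],"rotation":[0,0,0]},{"claw":1,"delta_pos":[-5.2,0,-4.8],"rotation":[0,0,0]},{"claw":1,"delta_pos":[-5.6,0,-4.3],"rotation":[0,0,0]},{"claw":1,"delta_pos":[-5.9,0,-3.8],"rotation":[0,0,0]},{"claw":1,"delta_pos":[-6.2,0,-3.2],"rotation":[0,0,0]},{"claw":1,"delta_pos":[-6.5,0,-2.7],"rotation":[0,0,0]},{"claw":1,"delta_pos":[-6.7,0,-2.1],"rotation":[0,0,0]},{"claw":1,"delta_pos":[0,0,0],"rotation":[0,0,0]}]'
python3 - <<'E'
from h import *
go([116,-1,230],0,0);floor()
E
```

```text
t: 27.7
eef_pos: [567.1, 124.2, 376.3]
tcp_rot: [1.948, 2.463, -0.0]
force: [-2.9, 5.3, 1.1]
grip_width: 0.152
t 27.7 grasp now [123.6  -0.9 221.3] F [-2.9  5.3  1.1] w 0.15
shift old axes [-7.8  0.2 -8.7] new axes [-7.8  0.2 -8.7] turn [0.    0.001 0.002]
q [ 0.31  0.29 -0.73  1.65  0.2   1.28 -0.21]
floor 3046 [-6.000000e-04  1.526683e+02]
```

```bash
python3 -m crank '[{"claw":1,"delta_pos":[-3.5,0,-1],"rotation":[0,0,0]},{"claw":1,"delta_pos":[-3.5,0,-0.8],"rotation":[0,0,0]},{"claw":1,"delta_pos":[0,0,0],"rotation":[0,0,0]}]'
python3 -m crank '[{"claw":1,"delta_pos":[-1.5,0,0],"rotation":[0,0,0]},{"claw":1,"delta_pos":[0,0,0],"rotation":[0,0,0]}]'
python3 -m crank '[{"claw":1,"delta_pos":[-1.5,0,0],"rotation":[0,0,0]},{"claw":1,"delta_pos":[0,0,0],"rotation":[0,0,0]}]'
python3 - <<'E'
from h import *
go([116,-1,230],0,0);floor()
E
```

```text
t: 28.05
eef_pos: [568.7, 117.6, 377.9]
tcp_rot: [1.947, 2.464, -0.001]
force: [-3.0, 4.7, -0.0]
grip_width: 0.149
t: 28.25
eef_pos: [568.8, 116.8, 378.1]
tcp_rot: [1.947, 2.464, 0.0]
force: [-4.0, 4.7, 1.4]
grip_width: 0.152
t: 28.45
eef_pos: [569.1, 115.5, 378.2]
tcp_rot: [1.947, 2.465, 0.0]
force: [-3.2, 6.7, 3.3]
grip_width: 0.151
t 28.4 grasp now [114.7  -0.9 223.2] F [-3.2  6.7  3.3] w 0.15
shift old axes [ 1.2  0.2 -6.8] new axes [ 1.2  0.2 -6.8] turn [0.001 0.001 0.003]
q [ 0.33  0.29 -0.72  1.65  0.2   1.28 -0.2 ]
floor 3050 [-7.000000e-04  1.526301e+02]
```

```bash
python3 -m crank '[{"claw":1,"delta_pos":[-1.5,0,0],"rotation":[0,0,0]},{"claw":1,"delta_pos":[0,0,0],"rotation":[0,0,0]}]'
python3 -m crank '[{"claw":1,"delta_pos":[-1.5,0,0],"rotation":[0,0,0]},{"claw":1,"delta_pos":[0,0,0],"rotation":[0,0,0]}]'
python3 -m crank '[{"claw":1,"delta_pos":[-1,0,0],"rotation":[0,0,0]},{"claw":1,"delta_pos":[0,0,0],"rotation":[0,0,0]}]'
cat >> h.py <<'E'
def shut():
  for n in("top","scene"):
    p,d,K,P,Rm=cam(n);X=pts(d,K,P,Rm);q=S.inv().apply((X-O).reshape(-1,3)).reshape(X.shape)
    hsv=cv2.cvtColor(p,cv2.COLOR_RGB2HSV)
    m=(hsv[...,0]>125)&(hsv[...,0]<160)&(hsv[...,1]>90)&(q[...,2]>158)&(q[...,2]<193)&(q[...,0]>85)&(q[...,0]<130)&(abs(q[...,1])<57)
    w=q[m]
    if len(w)>20: print(n,len(w),'x(z) slope',np.polyfit(w[:,2],w[:,0],1).round(3),np.median(w,0).round(1))
E
python3 - <<'E'
from h import *
go([116,-1,230],0,0);floor();shut()
# reference: first picture
for n in("top","scene"):
    f=np.load(n+'0.npz');p,X=f['p'],f['X'];q=S.inv().apply((X-O).reshape(-1,3)).reshape(X.shape)
    hsv=cv2.cvtColor(p,cv2.COLOR_RGB2HSV)
    m=(hsv[...,0]>125)&(hsv[...,0]<160)&(hsv[...,1]>90)&(q[...,2]>158)&(q[...,2]<193)&(q[...,0]>85)&(q[...,0]<130)&(abs(q[...,1])<57)
    w=q[m];print('ref',n,len(w),np.polyfit(w[:,2],w[:,0],1).round(3) if len(w)>20 else 0,np.median(w,0).round(1))
E
```

```text
t: 28.7
eef_pos: [569.5, 114.1, 378.4]
tcp_rot: [1.947, 2.465, 0.0]
force: [-4.7, 6.5, 4.3]
grip_width: 0.152
t: 28.9
eef_pos: [569.8, 112.7, 378.6]
tcp_rot: [1.946, 2.465, 0.0]
force: [-4.8, 7.0, 5.9]
grip_width: 0.154
t: 29.1
eef_pos: [570.0, 112.0, 378.6]
tcp_rot: [1.946, 2.465, 0.001]
force: [-4.6, 7.8, 6.4]
grip_width: 0.154
t 29.1 grasp now [111.3  -0.9 223.6] F [-4.6  7.8  6.4] w 0.15
shift old axes [ 4.7  0.2 -6.4] new axes [ 4.7  0.2 -6.4] turn [0.001 0.    0.004]
q [ 0.33  0.29 -0.72  1.64  0.2   1.28 -0.19]
floor 3053 [5.000000e-04 1.526083e+02]
scene 517 x(z) slope [ 0.131 84.314] [107.4   1.8 177. ]
ref top 38 [ 0.108 83.637] [103.1  40.3 184.6]
ref scene 438 [2.8000e-02 9.9795e+01] [104.7  -0.4 176.8]
```

Gate check: its slope is 0.13 against 0.03 in the first picture, so it is still about 0.1 rad open and the knob is slipping in the pads. I let go and push it home from outside with closed fingers.

```bash
python3 -m crank '[{"claw":0.75,"delta_pos":[0,0,0],"rotation":[0,0,0]},{"claw":0.55,"delta_pos":[0,0,0],"rotation":[0,0,0]},{"claw":0.4,"delta_pos":[0,0,0],"rotation":[0,0,0]},{"claw":0.4,"delta_pos":[0,0,-10],"rotation":[0,0,0]},{"claw":0.4,"delta_pos":[0,0,-30],"rotation":[0,0,0]},{"claw":0.4,"delta_pos":[0,0,-30],"rotation":[0,0,0]},{"claw":1,"delta_pos":[30,0,0],"rotation":[0,0,0]},{"claw":1,"delta_pos":[30,0,0],"rotation":[0,0,0]},{"claw":1,"delta_pos":[0,0,0],"rotation":[0,0,0]},{"claw":1,"delta_pos":[0,0,0],"rotation":[0,0,0]},{"claw":1,"delta_pos":[0,0,0],"rotation":[0,0,0]}]'
python3 - <<'E'
from h import *
go([160,-1,238],0,0);shut();floor()
p,d,K,P,Rm=cam("scene");save('s5.png',p,(225,60,365,210),4)
X=pts(d,K,P,Rm);q=S.inv().apply((X-O).reshape(-1,3)).reshape(X.shape);hsv=cv2.cvtColor(p,cv2.COLOR_RGB2HSV)
m=(hsv[...,0]>125)&(hsv[...,0]<160)&(hsv[...,1]>90)&(q[...,2]>215)&(q[...,2]<250)&(q[...,0]>85)&(q[...,0]<150)&(abs(q[...,1])<20)
print(np.percentile(q[m],[2,50,98],axis=0).round(1))
E
```

```text
t: 30.35
eef_pos: [557.2, 167.5, 446.6]
tcp_rot: [1.95, 2.46, -0.003]
force: [-0.7, 0.3, 0.9]
grip_width: -0.001
t 30.4 grasp now [167.7  -1.1 291.6] F [-0.7  0.3  0.9] w -0.0
shift old axes [-8.  -0.1 53.7] new axes [-8.2 -0.1 53.6] turn [0.    0.003 0.   ]
q [ 0.26  0.26 -0.75  1.54  0.18  1.42 -0.27]
top 55 x(z) slope [ 0.15  78.945] [105.7  45.  179.8]
scene 503 x(z) slope [ 0.139 82.851] [107.2   2.  177. ]
floor 3053 [-8.000000e-04  1.526874e+02]
[[111.2  -7.9 216. ]
 [117.3  -3.4 230. ]
 [133.3   4.2 237.8]]
```

View pics/s5.png

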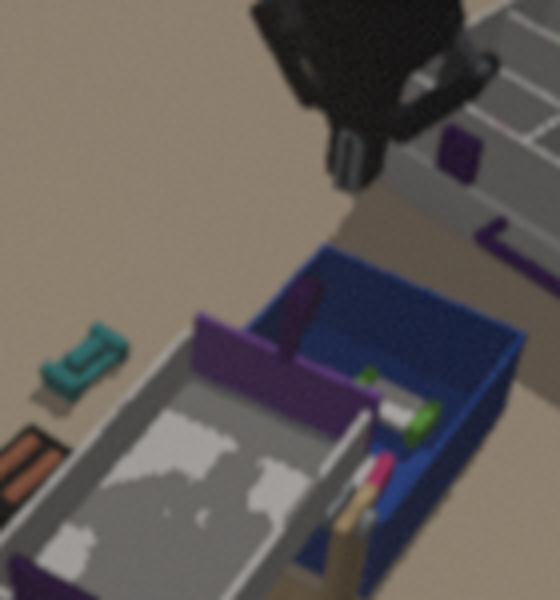

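The tray is level and empty. The gate (crop (285,370)) is nearly upright with its knob free at (300,305), about 0.1 rad short. I push the knob from outside.

```bash
python3 -m crank '[{"claw":1,"delta_pos":[0,0,25],"rotation":[0,0,0]},{"claw":1,"delta_pos":[0,0,28],"rotation":[0,0,0]},{"claw":1,"delta_pos":[-8,0,0],"rotation":[0,0,0]},{"claw":1,"delta_pos":[-6,0,0],"rotation":[0,0,0]},{"claw":1,"delta_pos":[-4,0,0],"rotation":[0,0,0]},{"claw":1,"delta_pos":[-4,0,0],"rotation":[0,0,0]},{"claw":1,"delta_pos":[-3,0,0],"rotation":[0,0,0]},{"claw":1,"delta_pos":[0,0,0],"rotation":[0,0,0]}]'
python3 -m crank '[{"claw":1,"delta_pos":[-2,0,0],"rotation":[0,0,0]},{"claw":1,"delta_pos":[0,0,0],"rotation":[0,0,0]}]'
python3 -m crank '[{"claw":1,"delta_pos":[-2,0,0],"rotation":[0,0,0]},{"claw":1,"delta_pos":[0,0,0],"rotation":[0,0,0]}]'
python3 - <<'E'
from h import *
go([139,-1,238],0,0);shut()
E
```

```text
t: 31.35
eef_pos: [562.8, 143.9, 394.1]
tcp_rot: [1.948, 2.461, -0.001]
force: [-0.1, 0.1, 0.2]
grip_width: -0.001
t: 31.55
eef_pos: [563.1, 142.2, 393.6]
tcp_rot: [1.948, 2.462, -0.002]
force: [-0.1, 0.7, 0.8]
grip_width: -0.001
t: 31.75
eef_pos: [563.6, 140.1, 393.4]
tcp_rot: [1.948, 2.462, -0.002]
force: [-0.7, 1.5, 1.1]
grip_width: -0.001
t 31.8 grasp now [139.7  -0.9 238.4] F [-0.7  1.5  1.1] w -0.0
shift old axes [-1.1  0.   0.4] new axes [-1.1  0.   0.4] turn [-0.     0.002  0.002]
q [ 0.3   0.28 -0.74  1.62  0.2   1.31 -0.24]
top 29 x(z) slope [7.1000e-02 8.9988e+01] [102.8  43.2 183.8]
scene 436 x(z) slope [2.10000e-02 1.00903e+02] [1.046e+02 1.000e-01 1.772e+02]
```

Now it matches the shut reference (0.021 against 0.028). I press until the stop is felt.

```bash
python3 -m crank '[{"claw":1,"delta_pos":[-1.5,0,0],"rotation":[0,0,0]},{"claw":1,"delta_pos":[0,0,0],"rotation":[0,0,0]}]'
python3 -m crank '[{"claw":1,"delta_pos":[-1.5,0,0],"rotation":[0,0,0]},{"claw":1,"delta_pos":[0,0,0],"rotation":[0,0,0]}]'
python3 - <<'E'
from h import *
go([139,-1,238],0,0);shut();floor()
E
```

```text
t: 32.05
eef_pos: [563.9, 138.6, 393.4]
tcp_rot: [1.949, 2.462, -0.002]
force: [-0.2, 1.0, 1.4]
grip_width: -0.0
t: 32.25
eef_pos: [564.0, 138.1, 393.5]
tcp_rot: [1.948, 2.464, -0.001]
force: [-1.1, 6.1, 1.2]
grip_width: 0.004
t 32.2 grasp now [137.9  -0.9 238.5] F [-1.1  6.1  1.2] w 0.0
shift old axes [0.9 0.1 0.5] new axes [0.9 0.1 0.5] turn [0.    0.001 0.003]
q [ 0.3   0.28 -0.74  1.62  0.19  1.31 -0.23]
top 21 x(z) slope [ 0.105 83.261] [102.1  40.7 184.8]
scene 426 x(z) slope [-1.00000e-03  1.04125e+02] [104.    0.9 176.9]
floor 3052 [-4.00000e-04  1.52683e+02]
```

The stop is felt: 6 N and little further movement. One more mm, then I back off, rise and make the final check.

```bash
python3 -m crank '[{"claw":1,"delta_pos":[-1,0,0],"rotation":[0,0,0]},{"claw":1,"delta_pos":[0,0,0],"rotation":[0,0,0]}]'
python3 -m crank '[{"claw":1,"delta_pos":[5,0,0],"rotation":[0,0,0]},{"claw":1,"delta_pos":[20,0,0],"rotation":[0,0,0]},{"claw":1,"delta_pos":[20,0,-10],"rotation":[0,0,0]},{"claw":1,"delta_pos":[0,0,-40],"rotation":[0,0,0]},{"claw":1,"delta_pos":[30,0,-40],"rotation":[0,0,0]},{"claw":1,"delta_pos":[40,0,-30],"rotation":[0,0,0]},{"claw":1,"delta_pos":[0,0,0],"rotation":[0,0,0]},{"claw":1,"delta_pos":[0,0,0],"rotation":[0,0,0]}]'
python3 - <<'E'
from h import *
go([139,-1,238],0,0);shut();floor();p=mods();save('t6.png',p,s=1.5)
p,d,K,P,Rm=cam("scene");X=pts(d,K,P,Rm);hsv=cv2.cvtColor(p,cv2.COLOR_RGB2HSV)
b=(hsv[...,0]>108)&(hsv[...,0]<125)&(hsv[...,1]>120)&(X[...,2]>72)&(X[...,2]<90)&(X[...,0]>250)&(X[...,0]<900)
print('bin',cv2.minAreaRect(X[b][:,:2].astype(np.float32)))
E
```

```text
t: 32.6
eef_pos: [564.0, 137.8, 393.6]
tcp_rot: [1.947, 2.465, 0.0]
force: [-1.8, 6.9, -0.1]
grip_width: -0.002
t: 33.4
eef_pos: [537.6, 249.3, 513.8]
tcp_rot: [1.946, 2.463, -0.001]
force: [-0.1, -0.9, -0.5]
grip_width: 0.0
t 33.4 grasp now [251.9  -0.9 358.8] F [-0.1 -0.9 -0.5] w 0.0
shift old axes [-113.    -0.2  121.1] new axes [-113.4    0.3  120.8] turn [0.001 0.003 0.003]
q [ 0.13  0.27 -0.8   1.4   0.19  1.55 -0.42]
top 23 x(z) slope [7.2000e-02 8.9316e+01] [102.3  39.6 187.6]
scene 426 x(z) slope [9.00000e-03 1.02574e+02] [104.1   1.9 177. ]
floor 3050 [-9.000000e-04  1.526564e+02]
scene pink 32 [[185.0, -41.0, 20.0], [204.0, -36.0, 23.0], [256.0, 55.0, 39.0]]
scene green 48 [[246.0, -44.0, 14.0], [262.0, -39.0, 22.0], [277.0, 15.0, 26.0]]
top pink 143 [[180.0, -38.0, 20.0], [197.0, 13.0, 24.0], [216.0, 24.0, 28.0]]
top orange 166 [[208.0, 14.0, 23.0], [233.0, 33.0, 36.0], [259.0, 75.0, 549.0]]
top green 136 [[246.0, -41.0, 21.0], [262.0, 10.0, 24.0], [279.0, 21.0, 27.0]]
bin ((541.6633911132812, 216.53067016601562), (157.99290466308594, 199.88890075683594), 11.259889602661133)
```

View pics/t6.png

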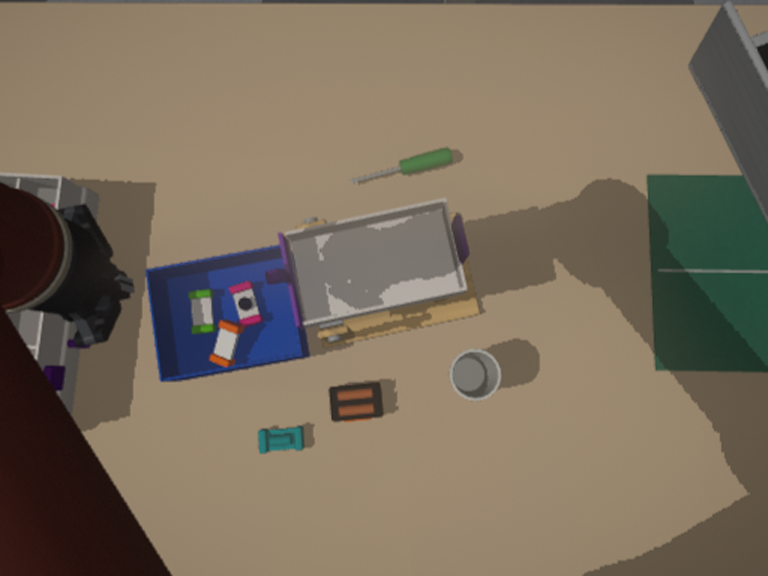

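The gate is shut, the tray is level and empty, all three modules are in the bin around (225,320), and the bystanders and bin are where they were. The gripper is clear.

```bash
python3 -c "
from station import order; print(order.hand_in())"
```

```text
the job is handed in; nothing more can be done
None
```

The job is handed in, done in the order asked, with the robot's clock at about 34 s of the 70 s allowed. I lowered the gate fully with the tray level and raised the tab to about 0.67 rad. All three modules slid into the bin. I then lowered the tray slowly onto its rest, shut the gate and let go.

**Last checks:**
- **Tray:** level, with a floor slope of −0.001, and empty.
- **Gate:** shut, matching the first picture. The scene camera shows a slope of 0.009 against 0.028 at the start. The stop was felt at about 7 N, and the plate did not spring back.
- **Modules:** all three lie in the bin.
- **Bin and bystanders:** the bin's position from the scene camera is within 1 mm of where it started. The cup, battery pack, screwdriver and turquoise look-alike look unmoved in the top picture.

**What went wrong on the way:** the knob slipped in the fingers while I was closing the gate, leaving it about 0.1 rad open. I let go and pushed it home from outside with closed fingers. The top camera saw too few gate pixels to judge the gate angle, so that check rests on the scene camera and the force.

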